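Roll the cactus caddy into the blue bay on the mantel

TASK

Roll the cactus caddy along the mantel by its handle: push it straight ahead until both orange castors trail straight out behind, well before it reaches the bay, then steer it into the blue bay, not the green one. Leave it standing centred in the blue bay, in line with the white stripe, both castors still trailing straight, and keep its wheels on the shelf all the way.

Things in the scene. Friction and masses are not known exactly. Their poses are not given: they have to be found in the camera images.
- caddy: Wheeled caddy, 0.5 kg: pale deck 130 x 84, top at z 52, with a fixed pot and cactus (68 wide, centre at x 22, top at z 138). Origin on the shelf under the deck's centre; x forward, y left. Handle: black bar across it, 12 x 12, 82 long, centre x -50 y 0 z 125, on posts at y +-36. Grey front wheels at x 48 do not swivel; orange castors at the back. Rolls along x, skids if forced aside. Sizes in mm.
- bay: Blue bay, 190 x 140 mm, painted flat on the shelf, with a white stripe and arrow head along its long axis. Origin: its centre at shelf height; x along the stripe to the arrow head, y to the left of that. Caddy and arrow both point roughly to +y of the world. A green bay of the same shape lies beside it: not the target. Parked: the caddy's origin over the bay's, x axes in line.
- castor_left (a joint): Swivel of the orange back left castor about the vertical, rad: 0 when its wheel trails straight behind its pivot (to the caddy's -x), positive anticlockwise from above, stops at -2.9 and 2.9. Pivot at x -55, y 62 mm of the caddy, outside the deck; wheel 24 mm across, 16 mm behind the pivot: 50 to 70 mm of rolling straight ahead brings it to 0. Starts 0.8 to 2.2 rad aside.
- castor_right (a joint): The same for the orange back right castor: pivot at x -55, y -62 mm of the caddy, 0 when its wheel trails straight behind, positive anticlockwise from above, stops at -2.9 and 2.9. Starts 0.8 to 2.2 rad aside, to the other side.
Mind the look-alikes: they are no part of the job. Leave any pink or red look-alike of the caddy alone.

How it is judged:
By the outcome, as a careful person would: the job done as asked, in the order asked, and still so for the second after the job is handed in, with the robot touching nothing.
It also fails if it takes over 38 s, if anything falls off the work surface, if the arm or the gripper's body presses on something with over 40 N, if the wrist force passes 120 N, or if a joint passes its speed limit or range.

ROBOT

A 7-joint arm with a two-finger parallel gripper is mounted at the origin on the work surface. World frame = base frame: x ahead of the robot, y to its left, z up, the work surface at z = 0. Lengths are in m, angles in degrees, forces in N, time in s.
With the tool pointing down it reaches from about 0.425 to 0.95 m from the base axis. Payload 4.7 kg.
Tool frame: the origin (TCP) lies on the centre line of the jaws, within the pads' length; the fingertips stand 19 mm ahead of it and the grasp point (between the pads) is the TCP; z points along the fingers, y is the line along which they close (so a half turn about z gives the same grasp; the last joint's range is limited). The gripper opens to 85 mm and grips with 20 to 120 N. Pads are 22 mm wide; open, the fingers measure 114 mm over their backs; the gripper's body (76 mm by 85 mm) begins 54 mm behind the grasp point. The pads swing forward as they close: fully open they stand 13 mm farther back than shut.
Start: joints at [74.146, 26.849, -2.785, 87.806, 1.381, 65.374, -4.715], TCP at [0.166, -0.654, 0.25] pointing down, gripper open.
Joint ranges: [-148.3, 148.3], [-19.14, 114.17], [-79.39, 73.82], [5.75, 140.21], [-59.74, 239.74], [12.07, 113.84], [-152.46, 152.46]. Speed limits (degrees/s): [147.25, 147.25, 180, 180, 180, 180, 180].

INTERFACE

Orientations are given as a 3x3 rotation matrix whose columns are the frame's x, y, z axes.
In Python, from workcell import readout, read_camera, env gives the robot as it stands.
- The arm moves only by the tool arm_command, never from a script. Its argument "motion" is a list that holds one entry, the list of rows, each a list of 4 numbers: the shift along the tool's x, y, z in m, then the turn about the tool's z in rad. A call has 1 to 12 rows; each row shifts and turns the commanded pose from where the row before left it, along the tool's axes as they then stand; what a row does not reach is not made up. A row lasts 1/10 s, in which the tool goes at most 50 mm and 8.59 degrees, less where a joint would pass 70% of its speed; a pose out of reach is approached as far as the arm can. A call with a gripper value outside its range is refused whole. "gripper" is the opening, from 0 (shut) to 1 (fully open), set as the call begins (left out, the last holds). The fingers move at their own pace and stop on an object; the grip force is fixed at half the most. Time passes only in rows, so rows that do not move let the fingers close. It gives the time, the measured TCP pose, the force, the opening and the grip force at its end, in the units of the state.
- readout.read_state(): the state, without advancing time (a new reading comes with each control period).
- read_camera(name): name is "side" or "top"; returns a dict with "pixels" (480x640x3 uint8, red, green, blue), "z_map" (480x640 float32, m along the optical axis (not along the pixel's ray), 0 where there is no reading), "camera_matrix" (3x3 intrinsics, pixels), "R" (3x3) and "t" (3): a world point X has camera coordinates R X + t. Camera axes: x right, y down, z forward; pixel columns grow to the right and rows downward; lengths in m; the calibration is good to about 2 mm. A picture is of the moment at which its call begins.
- env.close_job(): hands the job in; it is judged then, once.
The state is a dict: "clock": time; "qpos": joint angles; "qd": joint speeds; "effort": joint torques, N m; "eef_pos": TCP position; "orientation": TCP orientation; "force": force on the tool from outside, world axes, zero at the start; "moment": the same for the moment, N m; "width": finger opening in m; "finger_force": force on a finger pad.
Only numpy, scipy, OpenCV 4.12 (cv2) and the standard library are available. Lean on these libraries where they do the work, as an engineer would, in place of code of your own. Each camera call takes 0.05 s, during which the arm holds its last target. There are 200 camera calls.

## Working session

There is one attempt and no reset: what is moved stays moved. The work goes in short steps, Python scripts to look and compute and a tool call to move; the robot and the scene stay as the last step left them, time stands still between calls to the robot, and variables do not carry over. Pictures are saved under pics/ and viewed, at most 10 in all, crops included, and the job is handed in when it is done.

Besides the shell and the picture viewer there is one more tool, called after ">>>" as name(argument=value, ...) on one line, values as JSON. arm_command: Moves the arm, as the interface text tells. Its arguments: {"type":"object","properties":{"motion":{"type":"array"},"gripper":{"type":"number"}},"required":["motion"]}

```bash
mkdir -p pics; ls; cat > h.py <<'E'
import numpy as np,cv2
from workcell import readout,read_camera,env
def cam(n):
    return read_camera(n)
def pts(c):
    K=c["camera_matrix"];z=c["z_map"];v,u=np.mgrid[:480,:640]
    P=np.stack([(u-K[0,2])/K[0,0]*z,(v-K[1,2])/K[1,1]*z,z],-1)
    return (P-c["t"])@c["R"]
def ray(c,uv,h):
    uv=np.atleast_2d(np.asarray(uv,float));d=np.c_[uv,np.ones(len(uv))]@np.linalg.inv(c["camera_matrix"]).T@c["R"]
    o=-c["R"].T@c["t"];return o+d*((h-o[2])/d[:,2])[:,None]
E
python3 - <<'E'
from h import *
a=cam("top");b=cam("side")
np.savez("s0.npz",top=a["pixels"],side=b["pixels"])
import pickle;pickle.dump((a,b),open("s0.pkl","wb"))
cv2.imwrite("pics/top0.png",a["pixels"][...,::-1]);cv2.imwrite("pics/side0.png",b["pixels"][...,::-1])
for c in(a,b):print(c["camera_matrix"].round(1).tolist(),c["R"].round(3).tolist(),c["t"].round(3))
s=readout.read_state();print(s["clock"],s["eef_pos"],s["orientation"],s["width"])
E
```

```text
pics
[[550.3, 0.0, 326.0], [0.0, 550.3, 242.9], [0.0, 0.0, 1.0]] [[0.004, -1.0, -0.009], [-0.997, -0.003, -0.08], [0.08, 0.009, -0.997]] [-0.152  0.461  1.217]
[[552.0, 0.0, 324.5], [0.0, 552.0, 239.8], [0.0, 0.0, 1.0]] [[-0.905, -0.426, -0.003], [-0.256, 0.55, -0.795], [0.34, -0.718, -0.607]] [0.367 0.236 0.957]
0.1 [ 0.16548091 -0.65388822  0.24936094] [[ 9.69430105e-01  2.45367109e-01 -5.03722882e-04]
 [ 2.45367619e-01 -9.69428553e-01  1.73560759e-03]
 [-6.24623264e-05 -1.80614753e-03 -9.99998367e-01]] 0.08509086420297492
```

View pics/top0.png

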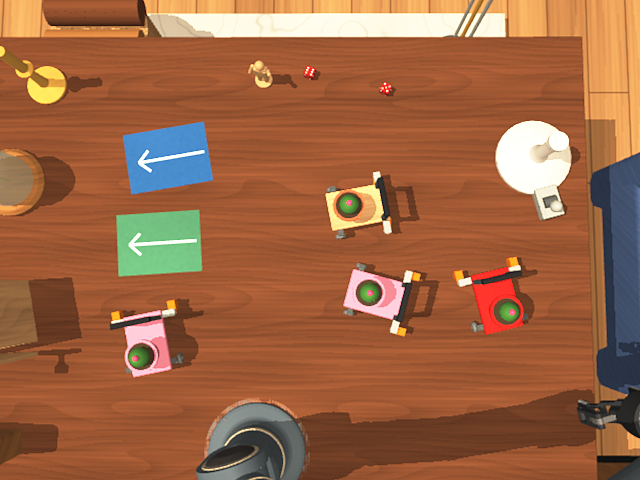

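View pics/side0.png

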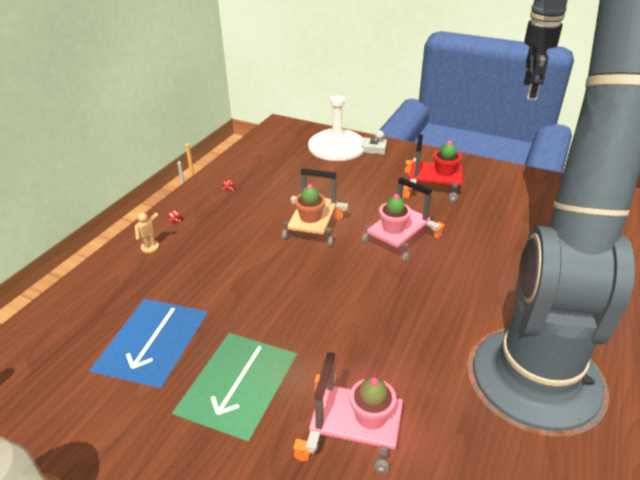

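Candidates for the caddy in the top view: pale wood at (355,205), pink at (380,293), pink at (147,343) and red at (497,300). The pale deck at (355,205) fits the description. The target is the blue bay at (168,157), not the green one at (160,243).

```bash
cat >> h.py <<'E'
from scipy import ndimage
def blob(m):
    l,n=ndimage.label(m);s=np.bincount(l.ravel());s[0]=0;return l==s.argmax()
def bay(c):
    p=c["pixels"].astype(int);m=blob((p[...,2]>p[...,0]+50)&(p[...,2]>p[...,1]+30)&(np.mgrid[:480,:640][1]<300))
    m=cv2.morphologyEx(m.astype(np.uint8),cv2.MORPH_CLOSE,np.ones((15,15)))
    cn=max(cv2.findContours(m,0,2)[0],key=len)[:,0]
    W=ray(c,cn,0.)[:,:2].astype(np.float32);(cx,cy),wh,_=r=cv2.minAreaRect(W)
    q=cv2.boxPoints(r);e=max((q[1]-q[0],q[2]-q[1]),key=np.linalg.norm);e*=np.sign(e[1])
    w=blob((p.min(-1)>170)&(m>0));v,u=np.nonzero(w);S=ray(c,np.c_[u,v],0.)[:,:2]
    ln=cv2.fitLine(S[:].astype(np.float32),2,0,.01,.01).ravel()
    return (cx,cy),wh,np.degrees(np.arctan2(e[1],e[0])),np.degrees(np.arctan2(ln[1],ln[0]))
def bar(P,c,near,rad):
    # handle bar: dark points z .118-.136 near given xy
    p=c["pixels"].astype(int)
    m=(p.max(-1)<75)&(P[...,2]>.112)&(P[...,2]<.138)&(np.hypot(P[...,0]-near[0],P[...,1]-near[1])<rad)
    W=P[m];r=cv2.minAreaRect(W[:,:2].astype(np.float32));return W,r
def deck(P,c,near):
    p=c["pixels"].astype(int)
    m=(P[...,2]>.044)&(P[...,2]<.058)&(np.hypot(P[...,0]-near[0],P[...,1]-near[1])<.12)&(p[...,0]>150)&(p[...,1]>110)&(p[...,0]-p[...,2]>40)
    m=blob(m);W=P[m];r=cv2.minAreaRect(W[:,:2].astype(np.float32));return W,r
def show(c,uv,f,name,s=60):
    u,v=map(int,uv);k=c["pixels"][max(v-s,0):v+s,max(u-s,0):u+s,::-1];cv2.imwrite("pics/"+name,cv2.resize(k,None,fx=f,fy=f,interpolation=2))
E
python3 - <<'E'
from h import *;import pickle
a,b=pickle.load(open("s0.pkl","rb"))
print("bay top",bay(a))
try:print("bay side",bay(b))
except Exception as e:print(e)
P=pts(a);Pb=pts(b);n=P[205,360,:2];print("near",P[205,365],P[160,300])
for Q,c in((P,a),(Pb,b)):
    W,r=bar(Q,c,n,.12);print("bar",len(W),W.mean(0).round(4),r)
    W,r=deck(Q,c,n);print("deck",len(W),W.mean(0).round(4),r)
show(a,(360,205),6,"crop1.png",48)
E
```

```text
bay top ((0.6597681045532227, 0.2167787253856659), (0.14010575413703918, 0.18939872086048126), np.float32(100.05333), np.float32(-79.93521))
bay side ((0.6600847244262695, 0.21543709933757782), (0.13938800990581512, 0.1891421377658844), np.float32(100.02211), np.float32(-79.48618))
near [ 0.54194585 -0.23653172  0.0509036 ] [ 6.53952010e-01 -9.01656285e-02 -2.70587779e-04]
bar 216 [ 0.548  -0.2688  0.1304] ((0.548376739025116, -0.2684464156627655), (0.08020809292793274, 0.012393674813210964), 10.832927703857422)
deck 1181 [ 0.5351 -0.2208  0.0517] ((0.5381450653076172, -0.2128434181213379), (0.08510678261518478, 0.11737652868032455), 10.553191184997559)
bar 145 [ 0.5464 -0.2654  0.1271] ((0.54659503698349, -0.2655427157878876), (0.07692698389291763, 0.01078030001372099), 10.761212348937988)
deck 694 [ 0.5243 -0.1958  0.051 ] ((0.5389816761016846, -0.2184809148311615), (0.09061945229768753, 0.13487717509269714), 8.561077117919922)
```

View pics/crop1.png

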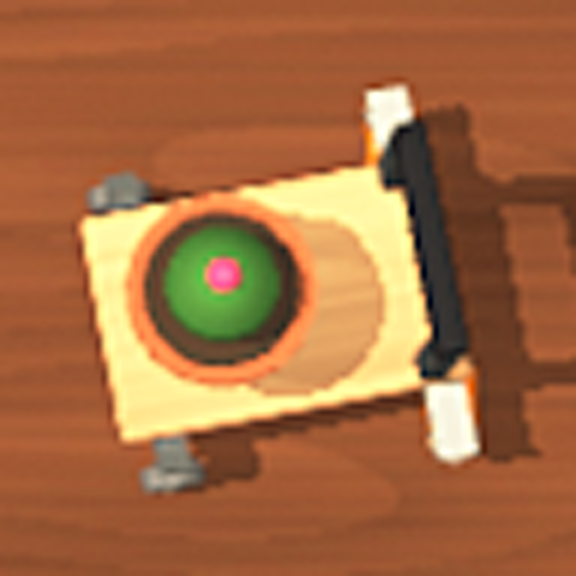

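The crop shows the pale caddy. Its deck points left (+y) at crop (250,290), with the black handle bar at (430,250), white castor forks at (388,110) and (452,420), and grey front wheels at (120,190) and (172,475). Now I'll approach with the gripper part open.

>>> arm_command(motion=[[[0, 0, 0, 0.061], [0.037, -0.026, 0, 0], [0.037, -0.026, 0, 0], [0.037, -0.026, 0, 0], [0.037, -0.026, 0, 0], [0.037, -0.026, 0, 0], [0.037, -0.026, 0, 0], [0.037, -0.026, 0, 0], [0.037, -0.026, 0, 0], [0.037, -0.026, 0, 0], [0.037, -0.026, 0, 0], [0.037, -0.026, 0, 0]]], gripper=0.35)

```text
clock: 1.3
eef_pos: [0.5132, -0.2962, 0.25]
orientation: [[0.983, 0.186, -0.001], [0.186, -0.983, 0.0], [-0.001, -0.0, -1.0]]
force: [0.9, -0.1, 0.9]
width: 0.0297
finger_force: 0.0
```

```bash
cat >> h.py <<'E'
def togo(x,y,z,yaw):
    s=readout.read_state();R=s["orientation"];d=R.T@(np.array([x,y,z])-s["eef_pos"])
    t=-np.radians((yaw-np.degrees(np.arctan2(R[1,1],R[0,1]))+180)%360-180)
    print("t",s["clock"],"pos",s["eef_pos"].round(4),"togo",d.round(4),"turn",t.round(4),"F",s["force"].round(1),"w",round(s["width"],4),"q",s["qpos"].round(0))
E
python3 -c "
from h import *
togo(.5473,-.267,.125,-79.3)"
```

```text
t 1.3 pos [ 0.5132 -0.2962  0.25  ] togo [ 0.039  -0.0224  0.125 ] turn -0.0001 F [ 0.9 -0.1  0.9] w 0.0297 q [ 36.  20. -13.  99.   5.  62. -58.]
```

Joint 7 would get close to its limit during the steering, so I'll use the half-turned grasp while high above the caddy.

>>> arm_command(motion=[[[0, 0, 0, -0.1428], [0, 0, 0, -0.1428], [0, 0, 0, -0.1428], [0, 0, 0, -0.1428], [0, 0, 0, -0.1428], [0, 0, 0, -0.1428], [0, 0, 0, -0.1428], [0, 0, 0, -0.1428], [0, 0, 0, -0.1428], [0, 0, 0, -0.1428], [0, 0, 0, -0.1428]]])

```text
clock: 2.4
eef_pos: [0.5121, -0.2977, 0.2498]
orientation: [[-0.191, 0.982, -0.001], [0.982, 0.191, 0.0], [0.001, -0.001, -1.0]]
force: [0.2, -0.3, -0.4]
width: 0.0302
finger_force: 0.0
```

>>> arm_command(motion=[[[0, 0, 0, -0.1428], [0, 0, 0, -0.1428], [0, 0, 0, -0.1428], [0, 0, 0, -0.1428], [0, 0, 0, -0.1428], [0, 0, 0, -0.1428], [0, 0, 0, -0.1428], [0, 0, 0, -0.1428], [0, 0, 0, -0.1428], [0, 0, 0, -0.1428], [0, 0, 0, -0.1428]]])

```text
clock: 3.5
eef_pos: [0.512, -0.2978, 0.2499]
orientation: [[-0.982, -0.191, -0.001], [-0.191, 0.982, 0.0], [0.001, 0.0, -1.0]]
force: [0.0, 0.0, -0.5]
width: 0.0305
finger_force: 0.0
```

```bash
python3 -c "
from h import *
togo(.5473,-.267,.125,100.7)"
```

```text
t 3.5 pos [ 0.512  -0.2978  0.2499] togo [-0.0406  0.0235  0.1249] turn 0.0057 F [ 0.   0.  -0.5] w 0.0305 q [ 62.  27. -50.  97.  22.  66. 108.]
```

>>> arm_command(motion=[[[-0.0203, 0.0118, 0, 0.0057], [-0.0203, 0.0117, 0, 0], [0, 0, 0.025, 0], [0, 0, 0.025, 0], [0, 0, 0.01, 0], [0, 0, 0, 0]]])

```text
clock: 4.1
eef_pos: [0.5468, -0.2672, 0.1886]
orientation: [[-0.984, -0.18, -0.003], [-0.18, 0.984, 0.001], [0.003, 0.002, -1.0]]
force: [0.3, 0.2, -0.3]
width: 0.0297
finger_force: 0.0
```

```bash
python3 - <<'E'
from h import *
togo(.5473,-.267,.125,100.7)
a=cam("side");K=a["camera_matrix"]
p=K@(a["R"]@np.array([.5473,-.267,.125])+a["t"]);show(a,p[:2]/p[2],5,"g1.png",50)
E
```

```text
t 4.1 pos [ 0.5468 -0.2672  0.1886] togo [-0.0007  0.      0.0636] turn -0.0058 F [ 0.3  0.2 -0.3] w 0.0297 q [ 56.  32. -47.  99.  26.  61. 100.]
```

View pics/g1.png

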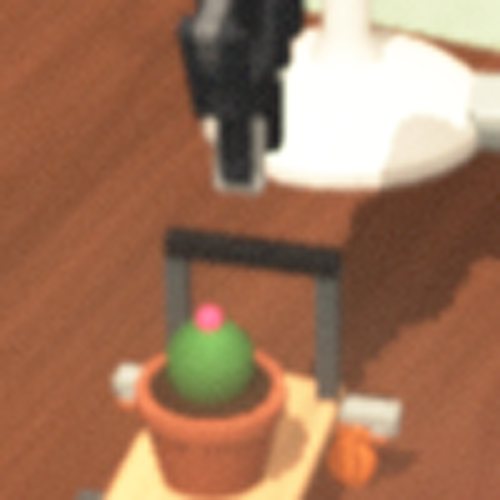

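The fingers at crop (238,185) stand above the bar, whose middle is at (252,252). I'll descend and close.

>>> arm_command(motion=[[[-0.0007, 0, 0.013, -0.0058], [0, 0, 0.013, 0], [0, 0, 0.013, 0], [0, 0, 0.013, 0], [0, 0, 0.0116, 0], [0, 0, 0, 0]]])

```text
clock: 4.75
eef_pos: [0.5475, -0.2668, 0.1245]
orientation: [[-0.983, -0.186, -0.003], [-0.186, 0.983, 0.001], [0.003, 0.002, -1.0]]
force: [-0.5, 0.0, 0.3]
width: 0.0298
finger_force: 0.0
```

>>> arm_command(motion=[[[0, 0, 0, 0], [0, 0, 0, 0], [0, 0, 0, 0], [0, 0, 0, 0], [0, 0, 0, 0]]], gripper=0)

```text
clock: 5.25
eef_pos: [0.5489, -0.2672, 0.127]
orientation: [[-0.983, -0.186, 0.001], [-0.186, 0.983, -0.0], [-0.001, -0.0, -1.0]]
force: [-0.4, 0.4, -0.4]
width: 0.0106
finger_force: 58.8
```

```bash
python3 - <<'E'
from h import *
togo(.5473,-.267,.125,100.7)
a=cam("top");b=cam("side")
for c in(a,b):
    P=pts(c);W,r=deck(P,c,(.5385,-.2186));print("deck",len(W),r)
E
```

```text
t 5.25 pos [ 0.5489 -0.2672  0.127 ] togo [0.0015 0.0005 0.002 ] turn 0.0001 F [-0.4  0.4 -0.4] w 0.0106 q [ 54.  36. -45. 102.  30.  55.  97.]
deck 795 ((0.537598729133606, -0.20660674571990967), (0.08415916562080383, 0.11107810586690903), 10.66965389251709)
deck 702 ((0.5342327952384949, -0.21709902584552765), (0.09218384325504303, 0.14274972677230835), 2.7827656269073486)
```

>>> arm_command(motion=[[[0, 0.004, 0, 0], [0, 0.008, 0, 0], [0, 0.008, 0, 0], [0, 0.008, 0, 0], [0, 0.008, 0, 0], [0, 0.008, 0, 0], [0, 0.008, 0, 0], [0, 0.008, 0, 0], [0, 0.008, 0, 0], [0, 0.008, 0, 0], [0, 0.004, 0, 0], [0, 0, 0, 0]]])

```text
clock: 6.55
eef_pos: [0.5338, -0.1872, 0.1268]
orientation: [[-0.982, -0.187, 0.0], [-0.187, 0.982, 0.001], [-0.0, 0.001, -1.0]]
force: [-0.8, 1.1, 3.6]
width: 0.0107
finger_force: 59.3
```

```bash
python3 - <<'E'
from h import *
togo(.5323,-.188,.125,100.7)
a=cam("top");b=cam("side")
for c in(a,b):
    P=pts(c);W,r=deck(P,c,(.5237,-.14));print("deck",len(W),W[:,2].mean(),r)
K=b["camera_matrix"];p=K@(b["R"]@np.array([.53,-.16,.06])+b["t"]);show(b,p[:2]/p[2],5,"g2.png",55)
E
```

```text
t 6.55 pos [ 0.5338 -0.1872  0.1268] togo [ 0.0016 -0.0005  0.0018] turn 0.0016 F [-0.8  1.1  3.6] w 0.0107 q [ 49.  32. -46. 108.  29.  52.  90.]
deck 522 0.05157636760127659 ((0.5195942521095276, -0.11247780919075012), (0.08513912558555603, 0.08341728895902634), 12.154253959655762)
deck 789 0.05091558040145911 ((0.5232497453689575, -0.13668230175971985), (0.09046859294176102, 0.1357799917459488), 7.731940269470215)
```

View pics/g2.png

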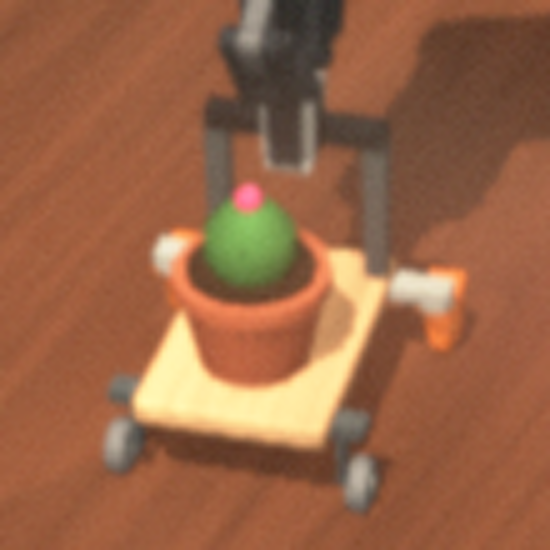

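The castors have swung behind: the left one's orange wheel at (445,310) trails its white fork at (420,288), after 80 mm of straight rolling. Next I'll work out the S-path.

```bash
cat > plan.py <<'E'
from h import *
from scipy.optimize import fsolve
R=.12
def plan(H,h0,goal=(.6599,.2161),hg=100.1,end=.065):
    u=lambda d:np.array([np.cos(np.radians(d)),np.sin(np.radians(d))]);rt=lambda d:u(d-90)
    F0=H+.098*u(h0);G=np.array(goal)+(.048-end)*u(hg)
    def arc(F,h,a): # a>0 right turn deg
        s=np.sign(a);c=F+s*R*rt(h);return c-s*R*rt(h-a)
    def f(v):
        th,L=v;F=arc(F0,h0,th);F=F+L*u(h0-th);F=arc(F,h0-th,-(hg-h0+th));return F-G
    th,L=fsolve(f,[55,.09]);print("theta1 rad",np.radians(th),"L",L,"theta2 rad",np.radians(hg-h0+th),"res",f([th,L]))
def row(p,R=R): return "fwd y",R*np.sin(p)+.098*(1-np.cos(p)),"tool x(left)",-(R*(1-np.cos(p))-.098*np.sin(p)),"turn",p
if __name__=="__main__":
    h=100.8;H=np.array([.5338,-.1872])+.0015*np.array([-.983,-.186])
    plan(H,h);print(row(.05));print(row(-.05))
E
python3 plan.py
```

```text
theta1 rad 1.0080469188613286 L 0.10496973766230784 theta2 rad 0.9958296140973681 res [-2.22044605e-16  0.00000000e+00]
('fwd y', np.float64(0.006119974793774704), 'tool x(left)', np.float64(0.0047479898359224304), 'turn', 0.05)
('fwd y', np.float64(-0.005875025831188095), 'tool x(left)', np.float64(-0.005047927341130523), 'turn', -0.05)
```

>>> arm_command(motion=[[[0.0048, 0.0062, 0, 0.0504], [0.0048, 0.0062, 0, 0.0504], [0.0048, 0.0062, 0, 0.0504], [0.0048, 0.0062, 0, 0.0504], [0.0048, 0.0062, 0, 0.0504], [0.0048, 0.0062, 0, 0.0504], [0.0048, 0.0062, 0, 0.0504], [0.0048, 0.0062, 0, 0.0504], [0.0048, 0.0062, 0, 0.0504], [0.0048, 0.0062, 0, 0.0504]]])

```text
clock: 7.65
eef_pos: [0.4891, -0.126, 0.1269]
orientation: [[-0.949, 0.315, 0.001], [0.315, 0.949, -0.001], [-0.001, -0.0, -1.0]]
force: [0.5, -1.0, 3.6]
width: 0.0107
finger_force: 59.3
```

```bash
python3 -c "
from h import *
togo(.5323,-.188,.125,100.7)"
```

```text
t 7.65 pos [ 0.4891 -0.126   0.1269] togo [-0.0606 -0.0453  0.0019] turn -0.5071 F [ 0.5 -1.   3.6] w 0.0107 q [ 42.  25. -41. 116.  23.  47.  60.]
```

>>> arm_command(motion=[[[0.0048, 0.0062, 0, 0.0504], [0.0048, 0.0062, 0, 0.0504], [0.0048, 0.0062, 0, 0.0504], [0.0048, 0.0062, 0, 0.0504], [0.0048, 0.0062, 0, 0.0504], [0.0048, 0.0062, 0, 0.0504], [0.0048, 0.0062, 0, 0.0504], [0.0048, 0.0062, 0, 0.0504], [0.0048, 0.0062, 0, 0.0504], [0.0048, 0.0062, 0, 0.0504], [0, 0.007, 0, 0], [0, 0.008, 0, 0]]])

```text
clock: 8.85
eef_pos: [0.4914, -0.0384, 0.1268]
orientation: [[-0.681, 0.732, 0.0], [0.732, 0.681, -0.001], [-0.001, -0.0, -1.0]]
force: [-1.8, -0.9, 4.1]
width: 0.011
finger_force: 59.5
```

```bash
python3 - <<'E'
from h import *
togo(.6599,.2161,.125,100.1)
s=readout.read_state();R=s["orientation"];C=s["eef_pos"]+.05*R[:,1]
a=cam("top");b=cam("side")
print("expected origin",C, np.degrees(np.arctan2(R[1,1],R[0,1])))
for c in(a,b):
    P=pts(c);W,r=deck(P,c,C[:2]);print("deck",len(W),W[:,2].mean(),r)
K=a["camera_matrix"];p=K@(a["R"]@np.array([C[0],C[1],.06])+a["t"]);A=a["pixels"][...,::-1];u,v=(p[:2]/p[2]).astype(int)
k=[cv2.resize(A[v-55:v+55,u-55:u+55],(400,400),interpolation=2)]
K=b["camera_matrix"];p=K@(b["R"]@np.array([C[0],C[1],.06])+b["t"]);B=b["pixels"][...,::-1];u,v=(p[:2]/p[2]).astype(int)
k+=[cv2.resize(B[v-65:v+65,u-65:u+65],(400,400),interpolation=2)]
cv2.imwrite("pics/g3.png",np.hstack(k))
E
```

```text
t 8.85 pos [ 0.4914 -0.0384  0.1268] togo [0.0715 0.2968 0.0017] turn -0.9974 F [-1.8 -0.9  4.1] w 0.011 q [ 28.  23. -35. 118.  19.  45.  25.]
expected origin [ 0.52803182 -0.00437951  0.12679602] 42.952452136690255
deck 44 0.05145166467303088 ((0.5057451128959656, -0.06653217226266861), (0.014336476102471352, 0.01808619499206543), 22.637351989746094)
deck 1319 0.05124189982567209 ((0.5309274196624756, -0.0032900720834732056), (0.13131654262542725, 0.09672093391418457), 41.9329719543457)
```

View pics/g3.png

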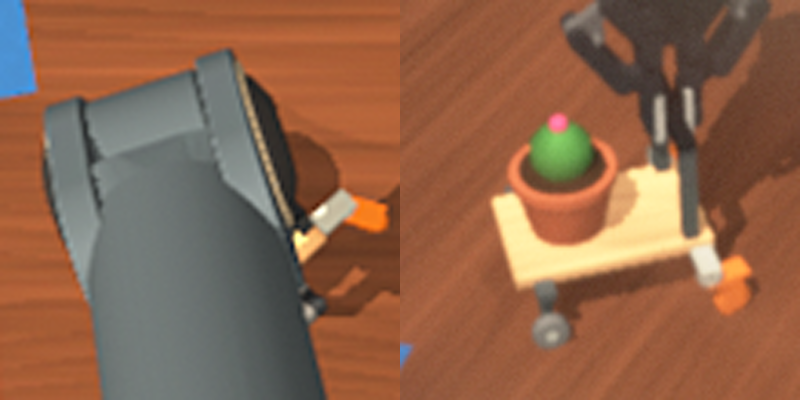

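Left panel (top view): the arm hides the caddy. Right panel (side view): deck at (600,225), castor at (735,285), all wheels down, within 3 mm of the planned path. I'll recompute the rest from the current pose.

```bash
python3 - <<'E'
from plan import *
s=readout.read_state();Rm=s["orientation"];h0=np.degrees(np.arctan2(Rm[1,1],Rm[0,1]))
H=s["eef_pos"][:2]+.0015*Rm[:2,0]
print(s["clock"],h0,np.degrees(np.arctan2(Rm[1,1],Rm[0,1])))
u=lambda d:np.array([np.cos(np.radians(d)),np.sin(np.radians(d))])
hg=100.1
# L straight along h0, left arc radius Ra, end straight E: fix Ra by end, solve L,E
for Ra in(.10,.11,.12,.13):
    F0=H+.098*u(h0);th=np.radians(hg-h0);c=-Ra*u(h0-90)
    d=np.array([.6599,.2161])+.048*u(hg)-F0-(c+Ra*u(hg-90))
    L,E=np.linalg.solve(np.c_[u(h0),u(hg)],d);print(Ra,"L",L,"th",th,"E",E)
E
```

```text
8.95 43.02277256113182 43.02277256113182
0.1 L 0.09795745285560477 th 0.9961855467179 E 0.07633480780348682
0.11 L 0.09251916652734468 th 0.9961855467179 E 0.07089652147522674
0.12 L 0.08708088019908458 th 0.9961855467179 E 0.06545823514696664
0.13 L 0.08164259387082448 th 0.9961855467179 E 0.060019948818706544
```

>>> arm_command(motion=[[[0, 0.0079, 0, 0], [0, 0.0079, 0, 0], [0, 0.0079, 0, 0], [0, 0.0079, 0, 0], [0, 0.0079, 0, 0], [0, 0.0079, 0, 0], [0, 0.0079, 0, 0], [0, 0.0079, 0, 0], [0, 0.0079, 0, 0], [0, 0.0079, 0, 0], [0, 0.0079, 0, 0]]])

```text
clock: 10.05
eef_pos: [0.5552, 0.0212, 0.1268]
orientation: [[-0.681, 0.732, 0.0], [0.732, 0.681, -0.0], [-0.0, -0.0, -1.0]]
force: [0.3, -2.4, 5.4]
width: 0.0109
finger_force: 59.7
```

>>> arm_command(motion=[[[-0.0047, 0.0061, 0, -0.0498], [-0.0047, 0.0061, 0, -0.0498], [-0.0047, 0.0061, 0, -0.0498], [-0.0047, 0.0061, 0, -0.0498], [-0.0047, 0.0061, 0, -0.0498], [-0.0047, 0.0061, 0, -0.0498], [-0.0047, 0.0061, 0, -0.0498], [-0.0047, 0.0061, 0, -0.0498], [-0.0047, 0.0061, 0, -0.0498], [-0.0047, 0.0061, 0, -0.0498]]])

```text
clock: 11.05
eef_pos: [0.6276, 0.0452, 0.1269]
orientation: [[-0.949, 0.316, 0.0], [0.316, 0.949, -0.0], [-0.0, 0.0, -1.0]]
force: [-0.9, -1.2, 4.5]
width: 0.0107
finger_force: 59.7
```

```bash
python3 - <<'E'
from h import *
togo(.6599,.2161,.125,100.1)
s=readout.read_state();R=s["orientation"];C=s["eef_pos"]+.05*R[:,1]
print("expected origin",C, np.degrees(np.arctan2(R[1,1],R[0,1])))
c=cam("side");P=pts(c);W,r=deck(P,c,C[:2]);print("deck",len(W),W[:,2].mean(),r)
E
```

```text
t 11.05 pos [0.6276 0.0452 0.1269] togo [0.0232 0.1724 0.0019] turn -0.4974 F [-0.9 -1.2  4.5] w 0.0107 q [ 20.  36. -40.  99.  27.  55.  41.]
expected origin [0.64333286 0.09266833 0.12687004] 71.60085944858855
deck 1421 0.05111381988569354 ((0.6437211036682129, 0.0938689187169075), (0.13227491080760956, 0.0964939296245575), 70.64099884033203)
```

>>> arm_command(motion=[[[-0.0047, 0.0061, 0, -0.0498], [-0.0047, 0.0061, 0, -0.0498], [-0.0047, 0.0061, 0, -0.0498], [-0.0047, 0.0061, 0, -0.0498], [-0.0047, 0.0061, 0, -0.0498], [-0.0047, 0.0061, 0, -0.0498], [-0.0047, 0.0061, 0, -0.0498], [-0.0047, 0.0061, 0, -0.0498], [-0.0047, 0.0061, 0, -0.0498], [-0.0047, 0.0061, 0, -0.0498]]])

```text
clock: 12.1
eef_pos: [0.6797, 0.1005, 0.1269]
orientation: [[-0.985, -0.175, 0.001], [-0.175, 0.985, -0.0], [-0.0, -0.0, -1.0]]
force: [-1.5, -1.3, 4.0]
width: 0.0107
finger_force: 59.6
```

```bash
cat >> h.py <<'E'
def stat(hg=100.1,g=(.6599,.2161),pic=None):
    s=readout.read_state();R=s["orientation"];C=s["eef_pos"][:2]+.05*R[:2,1]
    u=np.array([np.cos(np.radians(hg)),np.sin(np.radians(hg))]);l=np.array([-u[1],u[0]])
    rel=lambda p:((p-g)@u*1e3,(p-g)@l*1e3)
    print("tcp-origin in bay mm (fwd,left)",rel(C),"yaw",np.degrees(np.arctan2(R[1,1],R[0,1]))-hg,"F",s["force"].round(1),s["clock"])
    for n in("top","side"):
        c=cam(n);P=pts(c);p=c["pixels"].astype(int)
        W,r=deck(P,c,C);q=np.array([rel(w) for w in W[:,:2]])
        print(n,len(W),"deck fwd lo/hi",np.percentile(q[:,0],[1,99]).round(1),"left",np.percentile(q[:,1],[1,99]).round(1),r[2])
        m=(p[...,0]>200)&(p[...,1]>75)&(p[...,1]<150)&(p[...,2]<70)&(P[...,2]<.04)&(np.hypot(*(P[...,:2]-C).transpose(2,0,1))<.15)
        lb,k=ndimage.label(m)
        for i in range(1,k+1):
            if (lb==i).sum()>8:
                w=P[lb==i];print("  orange",(lb==i).sum(),rel(w[:,:2].mean(0)),w[:,2].mean())
        if pic:
            X=c["camera_matrix"]@(c["R"]@np.array([*C,.05])+c["t"]);show(c,X[:2]/X[2],400/140,pic+n+".png",70)
    if pic: cv2.imwrite("pics/"+pic+".png",np.hstack([cv2.resize(cv2.imread("pics/"+pic+n+".png"),(400,400)) for n in("top","side")]))
E
python3 -c "
from h import *
stat()"
```

```text
tcp-origin in bay mm (fwd,left) (np.float64(-67.27855779758045), np.float64(0.7363228951196068)) yaw -0.013236573410708274 F [-1.5 -1.3  4. ] 12.1
top 234 deck fwd lo/hi [-47.9  -1.1] left [ 8.6 42.8] 6.9702911376953125
side 1365 deck fwd lo/hi [-127.5    1. ] left [-39.1  43.4] 10.752876281738281
  orange 120 (np.float64(-124.21872540958373), np.float64(78.39451081363637)) 0.017027923128674485
```

>>> arm_command(motion=[[[0, 0.007, 0, 0], [0, 0.007, 0, 0], [0, 0.007, 0, 0], [0, 0.007, 0, 0], [0, 0.007, 0, 0], [0, 0.007, 0, 0], [0, 0.007, 0, 0], [0, 0.007, 0, 0], [0, 0.005, 0, 0], [0, 0.003, 0, 0], [0, 0, 0, 0], [0, 0, 0, 0]]])

```text
clock: 13.4
eef_pos: [0.6681, 0.164, 0.1269]
orientation: [[-0.985, -0.174, 0.0], [-0.174, 0.985, 0.001], [-0.0, 0.001, -1.0]]
force: [2.0, 0.7, 4.6]
width: 0.0107
finger_force: 59.7
```

```bash
python3 -c "
from h import *
stat(pic='f1')"
```

```text
tcp-origin in bay mm (fwd,left) (np.float64(-2.756348840605869), np.float64(0.9765193503788682)) yaw -0.07778443129184609 F [2.  0.7 4.6] 13.4
top 170 deck fwd lo/hi [27.9 63.7] left [13.1 42.8] 11.936039924621582
side 1582 deck fwd lo/hi [-64.7  63.7] left [-39.3  44. ] 6.7209906578063965
  orange 33 (np.float64(-66.05783236548578), np.float64(67.64691002626846)) 0.023423456865154128
```

View pics/f1.png

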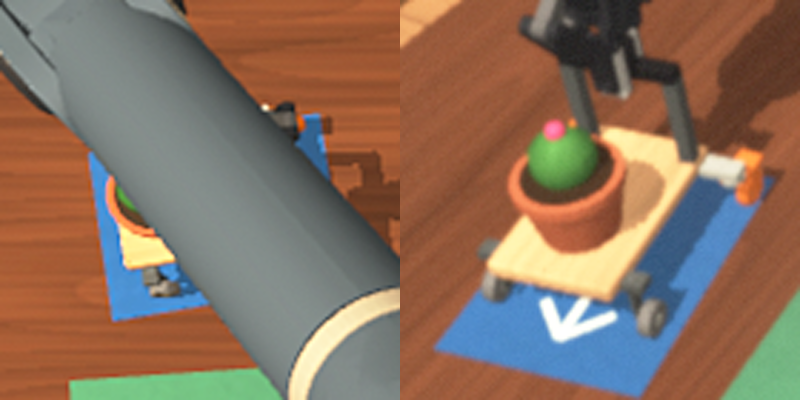

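The caddy stands in the blue bay: deck at (600,210) in the right panel, white arrow head at (565,325) ahead of it. It is about 1.5 mm short, so I'll nudge it and release.

>>> arm_command(motion=[[[0, 0.0015, 0, 0], [0, 0, 0, 0], [0, 0, 0, 0]]])

```text
clock: 13.8
eef_pos: [0.668, 0.1647, 0.1269]
orientation: [[-0.985, -0.173, 0.0], [-0.173, 0.985, 0.0], [-0.0, 0.0, -1.0]]
force: [1.1, 0.2, 5.4]
width: 0.0107
finger_force: 59.7
```

>>> arm_command(motion=[[[0, 0, 0, 0], [0, 0, 0, 0], [0, 0, 0, 0], [0, 0, 0, 0], [0, 0, 0, 0]]], gripper=0.33)

```text
clock: 14.3
eef_pos: [0.6675, 0.1649, 0.1263]
orientation: [[-0.985, -0.174, -0.001], [-0.174, 0.985, -0.0], [0.001, -0.0, -1.0]]
force: [-0.1, 1.2, -0.1]
width: 0.0282
finger_force: 0.0
```

>>> arm_command(motion=[[[0, 0, -0.005, 0], [0, 0, -0.01, 0], [0, 0, -0.01, 0], [0, 0, -0.01, 0], [0, 0, -0.015, 0], [0, 0, -0.02, 0], [0, 0, -0.03, 0], [0, 0, -0.03, 0]]])

```text
clock: 15.1
eef_pos: [0.6676, 0.165, 0.2587]
orientation: [[-0.985, -0.174, 0.0], [-0.174, 0.985, 0.0], [-0.0, 0.0, -1.0]]
force: [0.7, 0.0, 0.1]
width: 0.0284
finger_force: 0.0
```

>>> arm_command(motion=[[[-0.02, -0.035, 0, 0], [-0.02, -0.035, 0, 0], [-0.02, -0.035, 0, 0], [-0.02, -0.035, 0, 0], [-0.02, -0.035, 0, 0], [-0.02, -0.035, 0, 0], [-0.02, -0.035, 0, 0], [0, 0, 0, 0]]])

```text
clock: 15.9
eef_pos: [0.8507, -0.0599, 0.256]
orientation: [[-0.986, -0.164, 0.001], [-0.164, 0.986, -0.003], [-0.001, -0.003, -1.0]]
force: [-0.1, -0.3, 0.3]
width: 0.0282
finger_force: 0.0
```

```bash
python3 - <<'E'
import h
from h import *
g=np.array([.6599,.2161])
s=readout.read_state();print(s["eef_pos"],s["force"],s["clock"])
class RS:
    @staticmethod
    def read_state():
        t=np.radians(100.1);R=np.eye(3);R[:2,1]=np.cos(t),np.sin(t);return dict(s,orientation=R,eef_pos=np.array([*(g-.05*R[:2,1]),.125]))
h.readout=RS
stat(pic="f2")
c=cam("top");W,r=bar(pts(c),c,g-.05*np.array([-.175,.985]),.07);print("bar",len(W),r)
E
```

```text
[ 0.85066913 -0.05988226  0.25595182] [-0.09677182 -0.25521335  0.2941199 ] 15.9
tcp-origin in bay mm (fwd,left) (np.float64(0.0), np.float64(0.0)) yaw 0.0 F [-0.1 -0.3  0.3] 15.9
top 790 deck fwd lo/hi [-40.   63.1] left [-39.2  43. ] 10.17038345336914
  orange 21 (np.float64(-65.93954646990679), np.float64(-59.65827894084069)) 0.03327124301548555
  orange 13 (np.float64(-79.16436523332399), np.float64(-63.629401344287444)) 0.014958173398361288
  orange 11 (np.float64(-77.98457966384206), np.float64(66.73910755859445)) 0.019058541550513237
side 1584 deck fwd lo/hi [-64.3  64.2] left [-38.7  44. ] 8.618326187133789
  orange 43 (np.float64(-66.54789498452635), np.float64(68.03891999135129)) 0.025380344473769828
bar 218 ((0.6593623757362366, 0.17484425008296967), (0.0734986960887909, 0.06667384505271912), 36.28847885131836)
```

View pics/f2.png

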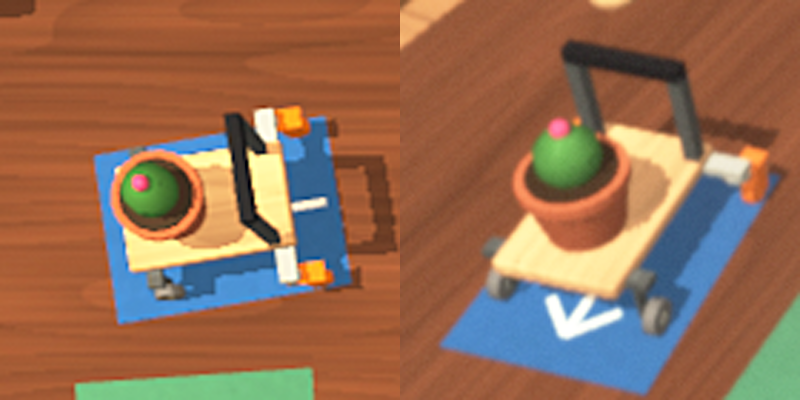

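Both castors (orange at (292,121) and (315,272) in the left panel) trail straight. The deck sits about 1 mm short of centre and 2 mm to the left, with yaw within about 0.1°. Handing in.

```bash
python3 -c "
from h import *
print(env.close_job())"
```

```text
the job is handed in; nothing more can be done
None
```

The caddy is parked in the blue bay, about 2 mm off centre and in line with the stripe by the last camera check. Both castors trail straight and the gripper is clear; the job was handed in at about 16 s, and no verdict came back.

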